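# File two honey samples in the door of the sample cabinet

### The arm

A 7-joint arm with a two-finger parallel gripper is mounted at the origin on a cart in front of the work surface, level with it; the furniture and walls round the work are solid. World frame = base frame: x ahead of the robot, y to its left, z up, the work surface at z = 0. Lengths are in mm, angles in degrees, forces in N, time in s.
With the tool pointing down it reaches from about 400 to 850 mm from the base axis. Payload 6.9 kg.
Tool frame: the origin (TCP) lies at the very end of the fingers, on their centre line; the grasp point (between the pads) lies hold_point_z behind it (hold_point_z is the distance from the TCP to the grasp point, in mm); z points along the fingers, y is the line along which they close (so a half turn about z gives the same grasp; the last joint's range is limited). The gripper opens to 85 mm and grips with 20 to 120 N. Pads are 22 mm wide; open, the fingers measure 114 mm over their backs; the gripper's body (76 mm by 85 mm) begins 54 mm behind the grasp point. The pads swing forward as they close: fully open they stand 13 mm farther back than shut.
Start: joints at [6.045, 29.078, -13.613, 85.955, 7.202, 65.827, -8.869], TCP at [624.989, -0.025, 231.275] pointing down, gripper open.
Joint ranges: [-176.47, 176.47], [-13.61, 117.27], [-81.72, 77.17], [0.22, 143.17], [-87.28, 267.28], [10, 112.55], [-165.47, 165.47]. Speed limits (degrees/s): [136.94, 136.94, 180, 180, 180, 180, 180].

### API

Orientations are given as a 3x3 rotation matrix whose columns are the frame's x, y, z axes.
In Python, from workcell import reach, line_to, move_j, gripper_to, hold, solve_ik, observe, snapshot, camera_info, MotionError, sign_off, hold_point_z gives the robot as it stands. The module is installed in compiled form; this text tells all that it offers. Calls block until the motion is done:
- reach(position, orientation): joint-space move of the TCP to a pose.
- line_to(position, orientation=None, velocity=150): straight line of the TCP; orientation=None keeps the orientation; velocity is the mean speed in mm/s.
- move_j(angles): joint-space move.
- gripper_to(opening): opening from 0.0 (shut) to 1.0 (fully open); the grip force is fixed at half the most; returns when the fingers have stopped.
- hold(seconds).
- solve_ik(position, orientation): joint angles nearest the present ones, or None.
- observe(): the state.
- snapshot(name): name is "scene" or "side" or "wrist"; returns the picture (480x640x3 uint8, blue, green, red); there is no depth.
- camera_info(name): a dict with "fx", "fy", "cx", "cy" (pixels), "dist_coeffs" ([k1, k2, p1, p2, k3] as OpenCV has them; the pictures are not rectified), "origin" and "rotation" of the camera in the world; the wrist camera has in their place "T_tool_cam" (4x4, takes a point from camera to tool coordinates, whose origin is the TCP and whose axes are the flange's). Camera axes: x right, y down, z forward; pixel columns grow to the right and rows downward; lengths in mm; the calibration is good to about 2 mm. A picture is of the moment at which its call begins: read the wrist's pose just before it. camera_info takes no time and is no camera call.
A pose or a line that the arm cannot do raises MotionError and nothing moves.
- sign_off(): hands the job in; it is judged then, once.
The state is a dict: "time_s": time; "q": joint angles; "dq": joint speeds; "joint_efforts": joint torques, N m; "tool_pos": TCP position; "ee_rot": TCP orientation; "wrist_force": force on the tool from outside, world axes, zero at the start; "ft_torque": the same for the moment, N m; "grip_width": opening from 0.0 (shut) to 1.0 (fully open); "finger_force": force on a finger pad.
Only numpy, scipy, OpenCV 4.12 (cv2) and the standard library are available. Lean on these libraries where they do the work, as an engineer would, in place of code of your own. Each camera call takes 0.05 s, during which the arm holds its last target. There are 200 camera calls.

### The job

Put the two new honey samples away in the small grey sample cabinet: swing its door wide open by the handle, about square to the cabinet's front, and stand the large jar in the wide basket next to the hinge first, then the small jar in the narrow basket beside it, each set down gently, upright on the basket's floor, and let go. Then swing the door fully shut with both jars in their baskets. Do not drop or tip a jar, and leave the tin and the tape measure on the table where they stand.

Things in the scene. Friction and masses are not known exactly. Their poses are not given: they have to be found in the camera images.
- cabinet: low grey sheet-steel cabinet fixed to the table, 242 mm wide (its y), 146 mm deep with the door (x from -81 to +65 mm), 180 mm high; origin under the middle of its carcass on the table; its door is on its -x side, facing the robot. Three older jars stand fixed on its floor inside; leave them
- door (a joint): angle of the door: 0 shut (against its stop), grows as the free edge swings out towards the robot, stop at 1.8 rad; upright hinge line at the left (+y) edge; it starts shut or a few degrees ajar, has no latch, and stays where it is left (about 1 to 2 N at the handle moves it)
- hinge (a point): point on the hinge line, 145 mm above the table; its frame turns with the door: in it the panel runs 240 mm along -y (free edge at y = -240 mm), outside face at x = -16 mm, inside face at x = -1 mm, lower edge 10 mm and top edge 179 mm above the table
- handle (a point): grip point on the door's handle: an upright round steel bar 12 mm thick, its axis 38 mm off the door's outside face, top end 174 mm above the table, free all round above 124 mm (two legs below). The point is on the axis, 150 mm above the table, 212 mm from the hinge along the door; same axes as hinge. Best pinched from above, fingers either side along the door (y)
- basket_1 (a point): middle of the inner floor (92 mm above the table) of the wide basket, one dot, inside the door next to the hinge: open-topped sheet metal, 68 x 68 mm inside, walls 18 mm high, 3 mm thick. 68 mm from the hinge along the door (-y), 42 mm inside the door (+x); axes turn with the door. The panel rises close behind: fingers fit beside a jar only along the door (y)
- basket_2 (a point): middle of the inner floor (92 mm above the table) of the narrow basket, two dots, inside the door towards its free edge: same make, 54 x 54 mm inside, walls 18 mm high; 165 mm from the hinge along the door (97 mm from basket_1), 42 mm inside the door; axes turn with the door
- large_jar: loose squat amber honey jar with plain paper band and white lid, 60 mm diameter, 72 mm tall (straight side up to 52 mm, lid 55 mm wide), 0.2 to 0.35 kg, standing on the table; origin in the middle of its underside, z up
- small_jar: loose slimmer honey sample jar with white lid, 46 mm diameter, 68 mm tall (side up to 54 mm, lid 42 mm wide), about 0.1 kg, standing on the table; origin in the middle of its underside, z up
- tin: bystander: low round tin, 66 mm diameter, 31 mm tall, loose on the table; origin under its middle; leave it
- measure: bystander: tape measure, 33 x 69 x 60 mm, loose on the table; origin under its middle; leave it

How it is judged (in metres and radians):
On the way, in this order (a step that is already met when the one before it is completed fails the run):
1. the door is being swung open with the fingers on its handle (beyond 0.3 rad) (contact force between the fingers and door_c0 above 0.5 N and value of joint door above 0.3 rad), for 0.05 s.
2. the door stands wide open, at least 1.2 rad (value of joint door above 1.2 rad), for 0.2 s.
3. the large jar stands upright in the wide basket by the hinge, let go, the door still open (horizontal distance between large_jar and basket_1 below 0.009 m and z of large_jar in the frame of basket_1 between -0.006 and 0.006 m and angle between large_jar's own z axis and vertical below 0.1 rad and contact force between large_jar and the fingers below 0.05 N and linear speed of large_jar below 0.03 m/s and value of joint door above 0.8 rad), for 0.2 s.
4. then the small jar stands upright in the narrow basket, let go, the door still open (horizontal distance between small_jar and basket_2 below 0.009 m and z of small_jar in the frame of basket_2 between -0.006 and 0.006 m and angle between small_jar's own z axis and vertical below 0.1 rad and contact force between small_jar and the fingers below 0.05 N and linear speed of small_jar below 0.03 m/s and value of joint door above 0.8 rad), for 0.2 s.
At the end, for the whole second after the job is handed in: Door shut within 0.04 rad and still; large jar in the wide basket, small jar in the narrow one, each within 9 mm of the basket's middle, on its floor (6 mm), upright (0.1 rad), at rest, untouched; tin and tape measure within 30 mm of their start (value of joint door below 0.04 rad and velocity of joint door between -0.05 and 0.05 rad/s and horizontal distance between large_jar and basket_1 below 0.009 m and z of large_jar in the frame of basket_1 between -0.006 and 0.006 m and angle between each of large_jar, small_jar's own z axis and vertical below 0.1 rad and contact force between each of large_jar, small_jar and the fingers below 0.05 N and linear speed of each of large_jar, small_jar below 0.03 m/s and horizontal distance between small_jar and basket_2 below 0.009 m and z of small_jar in the frame of basket_2 between -0.006 and 0.006 m and distance of each of tin, measure from where it was at the start of the episode below 0.03 m).
It fails at once if a jar is tipped by more than 0.6 rad (angle between any of large_jar, small_jar's own z axis and vertical above 0.6 rad).
It fails at once if a jar is dropped or thrown (faster than 0.7 m/s out of the fingers: a fall of about 25 mm) ((contact force between large_jar and the fingers below 0.05 N and linear speed of large_jar above 0.7 m/s) or (contact force between small_jar and the fingers below 0.05 N and linear speed of small_jar above 0.7 m/s)).
It fails at once if the tin or the tape measure is pushed 30 mm or more (distance of any of tin, measure from where it was at the start of the episode above 0.03 m).
It also fails if it takes over 72 s, if anything falls off the work surface, if the arm or the gripper's body presses on something with over 40 N, if the wrist force passes 120 N, or if a joint passes its speed limit or range.

## Working session

There is one attempt and no reset: what is moved stays moved. The work goes in short steps, each a Python script; the robot and the scene stay as the last script left them, time stands still between calls to the robot, and variables do not carry over. Pictures are saved under pics/ and viewed, at most 12 in all, crops included, and the job is handed in when it is done.

```bash
mkdir -p pics && ls && python3 - <<'E'
from workcell import *
import workcell,cv2
print(workcell.hold_point_z)
s=observe(); print(s['time_s'],s['ee_rot'],s['grip_width'])
for n in ("scene","side","wrist"):
    im=snapshot(n); cv2.imwrite(f"pics/{n}0.png",im); print(n,camera_info(n))
E
```

```text
pics
18.700000000000003
0.0 [[-4.32774619e-05  9.99998420e-01 -1.77725359e-03]
 [ 9.99999999e-01  4.32387722e-05 -2.18078013e-05]
 [-2.17309205e-05 -1.77725453e-03 -9.99998420e-01]] 1.0012091565623407
scene {'fx': 519.5032879446818, 'fy': 519.5032879446818, 'cx': 308.8442779832729, 'cy': 227.93324057638173, 'dist_coeffs': array([-0.15308259,  0.        ,  0.        ,  0.        ,  0.        ]), 'origin': array([-206.79327941, -592.54054606,  796.24277801]), 'rotation': array([[ 0.58491673, -0.49043055,  0.64602654],
       [-0.81108199, -0.34945206,  0.46907278],
       [-0.00429231, -0.79834901, -0.60217974]])}
side {'fx': 557.8259295484639, 'fy': 557.8259295484639, 'cx': 328.0610352749691, 'cy': 238.44649252728198, 'dist_coeffs': array([-0.17748548,  0.        ,  0.        ,  0.        ,  0.        ]), 'origin': array([  553.63781934, -1162.50702628,   644.81786119]), 'rotation': array([[ 0.99984801, -0.00215556, -0.01730064],
       [ 0.01463244, -0.43576722,  0.89994046],
       [-0.00947893, -0.90005682, -0.43566944]])}
wrist {'fx': 369.39672045052777, 'fy': 369.39672045052777, 'cx': 318.1095021158814, 'cy': 239.18004840760113, 'dist_coeffs': array([-0.03744133,  0.        ,  0.        ,  0.        ,  0.        ]), 'T_tool_cam': array([[ 1.60669890e-03, -9.57656670e-01, -2.87908183e-01,
         7.41286105e+01],
       [ 9.99998702e-01,  1.57447086e-03,  3.43492467e-04,
        -1.55141794e+00],
       [ 1.24355193e-04, -2.87908361e-01,  9.57657956e-01,
        -1.41402747e+02],
       [ 0.00000000e+00,  0.00000000e+00,  0.00000000e+00,
         1.00000000e+00]])}
```

View pics/scene0.png

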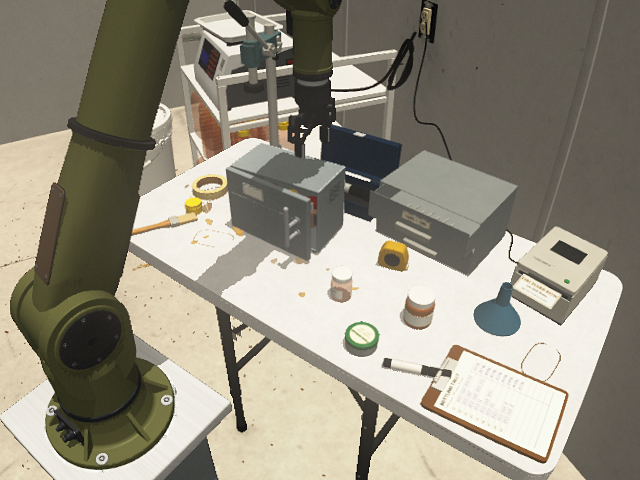

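View pics/side0.png

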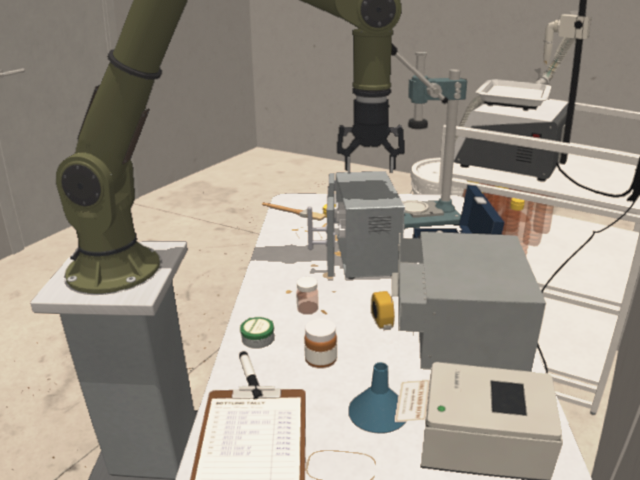

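View pics/wrist0.png

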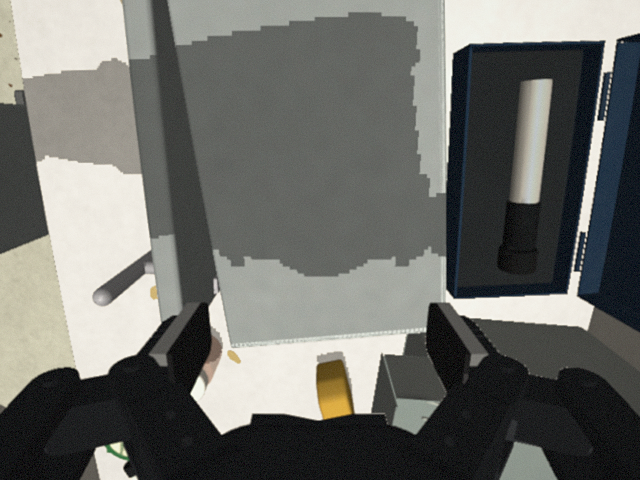

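The scene view shows the cabinet with its door ajar and the handle top near (287,210). The small jar's lid is at (343,272), the large jar's at (420,295), the tin is at (362,338) and the measure at (394,255). In the side view the lids are at (307,286) and (320,328). In the wrist view the handle's top is at (102,297), and the carcass top's near corners are at about (232,346) and (443,330).

```bash
cat > h.py <<'E'
from workcell import *
import workcell,cv2,numpy as np
HZ=workcell.hold_point_z
def cam(name,s=None):
    c=camera_info(name)
    K=np.array([[c['fx'],0,c['cx']],[0,c['fy'],c['cy']],[0,0,1]])
    if name=='wrist':
        s=s or observe(); T=c['T_tool_cam']; R=np.array(s['ee_rot'])
        return K,c['dist_coeffs'],R@T[:3,3]+np.array(s['tool_pos']),R@T[:3,:3]
    return K,c['dist_coeffs'],np.array(c['origin']),np.array(c['rotation'])
def ray(c,px):
    p=cv2.undistortPoints(np.array([[px]],float),c[0],c[1])[0,0]
    d=c[3]@np.array([p[0],p[1],1]); return c[2],d/np.linalg.norm(d)
def onplane(c,px,z):
    o,d=ray(c,px); return o+d*(z-o[2])/d[2]
def tri(obs):  # list of (cam,px): point and worst miss
    A=np.zeros((3,3));b=np.zeros(3);rs=[ray(c,p) for c,p in obs]
    for o,d in rs: M=np.eye(3)-np.outer(d,d);A+=M;b+=M@o
    x=np.linalg.solve(A,b); return x,max(np.linalg.norm((np.eye(3)-np.outer(d,d))@(x-o)) for o,d in rs)
def down(a):  # tool down, closing (y) axis at world angle a (deg)
    a=np.radians(a); y=np.array([np.cos(a),np.sin(a),0]);z=np.array([0,0,-1.]);return np.column_stack([np.cross(y,z),y,z])
E
python3 - <<'E'
from h import *
np.set_printoptions(precision=1,suppress=True)
S,D,W=cam('scene'),cam('side'),cam('wrist')
print('small lid',tri([(S,(343,272)),(D,(307,286))]))
print('large lid',tri([(S,(420,295)),(D,(320,328))]))
print('tin',tri([(S,(362,333)),(D,(257,327))]))
for n,p,z in [('handle',(102,297),174),('carc nl',(232,346),180),('carc fr',(443,330),180),('far r',(440,0),180),('door0',(125,0),179),('door free',(163,320),179)]: print(n,onplane(W,p,z))
for n,p,z in [('measure',(394,250),60)]: print(n,onplane(S,p,z))
for p in [(560,-80,380),(560,-100,400),(520,-200,350)]: print(p,solve_ik(p,down(0)), solve_ik(p,down(90)))
E
```

```text
small lid (array([ 492.5, -173.5,   61.7]), np.float64(4.350787543241759))
large lid (array([ 522. , -337.4,   67.9]), np.float64(0.7157922035710907))
tin (array([ 399. , -279.1,   29.6]), np.float64(1.5608018206046939))
handle [494.1 -21.8 174. ]
carc nl [571.6 -50.5 180. ]
carc fr [696.8 -39.5 180. ]
far r [679.2 131.8 180. ]
door0 [532.5 132.7 179. ]
door free [531.6 -34.  179. ]
measure [ 627.1 -221.9   60. ]
(560, -80, 380) [ 14.9  19.1 -13.9  78.8   4.6  82.6   1.1] [ 29.2  21.3 -36.7  78.6  12.6  84.1  83.1]
(560, -100, 400) [ 16.6  19.2 -13.8  75.6   4.5  85.7   3.2] [ 30.5  21.3 -36.3  75.5  12.4  87.1  85.5]
(520, -200, 350) [ 27.3  18.8 -12.9  83.9   4.2  77.8  14.2] [ 41.7  20.8 -35.   83.7  12.   79.3  96.3]
```

```bash
python3 - <<'E'
from h import *
import pickle
V={}
for n,p in [('a',(560,20,420)),('b',(500,-10,400)),('c',(500,-270,330)),('d',(540,-190,330))]:
    try: reach(p,down(0))
    except MotionError as e: print(n,e); continue
    s=observe(); V[n]=s; cv2.imwrite(f'pics/w{n}.png',snapshot('wrist')); print(n,s['time_s'],np.round(s['tool_pos']))
pickle.dump(V,open('V.pkl','wb'))
A=np.hstack([cv2.imread(f'pics/w{n}.png') for n in 'ab']);B=np.hstack([cv2.imread(f'pics/w{n}.png') for n in 'cd'])
cv2.imwrite('pics/ab.png',cv2.resize(np.vstack([A,B]),(800,600),interpolation=cv2.INTER_AREA))
E
```

```text
a 0.9667 [560.  20. 418.]
b 1.4 [499. -11. 398.]
c 2.5 [ 501. -268.  330.]
d 3.0 [ 541. -187.  331.]
```

View pics/ab.png

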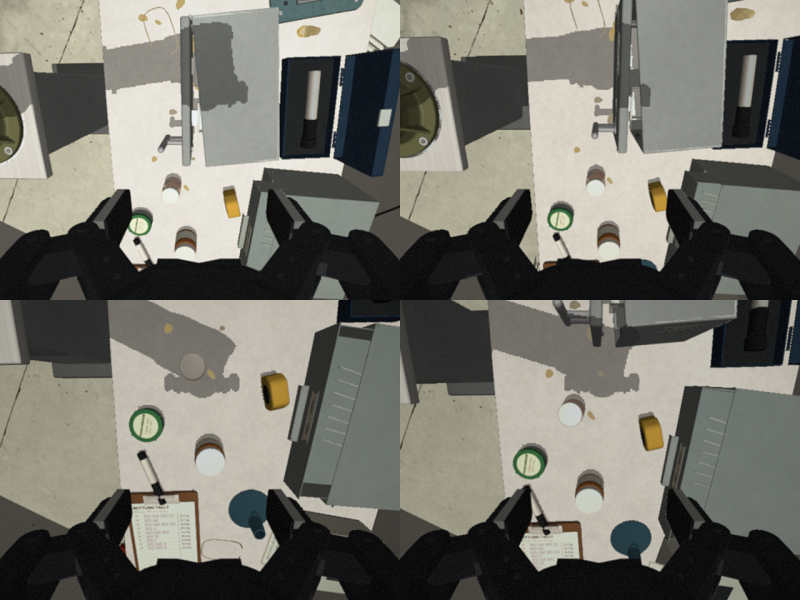

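Top row: wrist views a and b show the carcass top and the ajar door. The handle's top is near (163,150) in the montage. Bottom row: the jar lids in c are at about (336,256) and (309,106) in full pixels, and in d at (302,318) and (274,181). Next I'll enlarge the cabinet and refine the lids.

```bash
python3 - <<'E'
from h import *
import pickle
V=pickle.load(open('V.pkl','rb'))
C={n:cam('wrist',V[n]) for n in V}
f=lambda n,x0,x1,y0,y1:cv2.resize(cv2.imread(f'pics/w{n}.png')[y0:y1,x0:x1],None,fx=2,fy=2,interpolation=cv2.INTER_CUBIC)
cv2.imwrite('pics/cab.png',np.hstack([f('a',250,450,0,280),f('b',300,500,0,280)]))
res={}
for n,j,p in [('c','L',(336,256)),('c','S',(309,106)),('d','L',(302,318)),('d','S',(274,181))]:
    im=cv2.imread(f'pics/w{n}.png'); x,y=p; w=40
    g=cv2.GaussianBlur(cv2.cvtColor(im[y-w:y+w,x-w:x+w],cv2.COLOR_BGR2GRAY),(3,3),0)
    g=cv2.resize(g,None,fx=4,fy=4,interpolation=cv2.INTER_CUBIC)
    c=cv2.HoughCircles(g,cv2.HOUGH_GRADIENT,1.5,200,param1=80,param2=20,minRadius=60,maxRadius=115)
    u=c[0,0]/4; q=(x-w+u[0],y-w+u[1]); res[n,j]=q; print(n,j,np.round(q,1),u[2].round(1))
    # expected radius px
for j,z in (('L',72),('S',68)):
    print(j,tri([(C[n],res[n,j]) for n in 'cd']),[onplane(C[n],res[n,j],z).round(1) for n in 'cd'])
E
```

```text
c L [337.1 262.3] 24.8Traceback (most recent call last):
  File "<stdin>", line 13, in <module>
TypeError: 'NoneType' object is not subscriptable
```

View pics/cab.png

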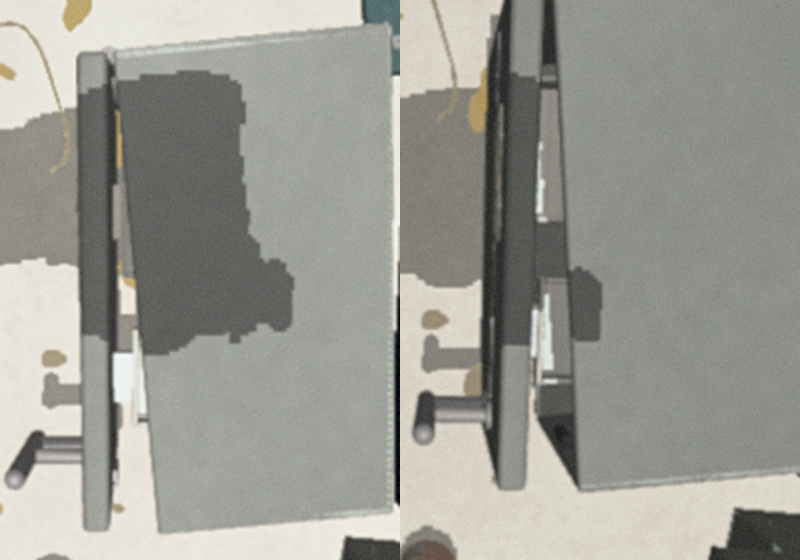

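Enlarged view of the cabinet. In full pixels, view a has the handle top at (257,240), carcass corners at (330,266), (446,256), (446,11) and (307.5,25), and the door top from (289,27.5) and (303,25) to (292,265) and (305,264). View b has the handle at (312,216), the carcass corner at (391.5,244) and the door's free edge at (349.5,244) and (362.5,243.5).

```bash
python3 - <<'E'
from h import *
import pickle
np.set_printoptions(precision=1,suppress=True)
V=pickle.load(open('V.pkl','rb'))
C={n:cam('wrist',V[n]) for n in V}
print('handle',tri([(C['a'],(257,240)),(C['b'],(312,216))]))
print('carc',tri([(C['a'],(330,266)),(C['b'],(391.5,244))]))
print('door free out',tri([(C['a'],(292,265)),(C['b'],(349.5,244))]),'in',tri([(C['a'],(305,264)),(C['b'],(362.5,243.5))]))
P={k:onplane(C['a'],p,z) for k,p,z in [('nl',(330,266),180),('nr',(446,256),180),('fr',(446,11),180),('hl',(307.5,25),180),('dho',(289,27.5),179),('dhi',(303,25),179),('dfo',(292,265),179),('dfi',(305,264),179),('hand',(257,240),174)]}
for k,v in P.items(): print(k,v)
print('hand b',onplane(C['b'],(312,216),174))
ang=lambda a,b:np.degrees(np.arctan2(*(P[b]-P[a])[1::-1]))
print('front/back/near-side edges',ang('nl','hl'),ang('nr','fr'),ang('nl','nr'),'door',ang('dfo','dho'),ang('dfi','dhi'))
for n,j,p in [('c','L',(336,256)),('c','S',(309,106)),('d','L',(302,318)),('d','S',(274,181))]:
    im=cv2.imread(f'pics/w{n}.png'); x,y=p; w=40
    g=cv2.resize(cv2.cvtColor(im[y-w:y+w,x-w:x+w],cv2.COLOR_BGR2GRAY),None,fx=4,fy=4,interpolation=cv2.INTER_CUBIC)
    g=cv2.GaussianBlur(g,(9,9),0)
    lo,hi=(55,115)
    for t in (25,18,12,7):
        c=cv2.HoughCircles(g,cv2.HOUGH_GRADIENT,2,300,param1=40,param2=t,minRadius=lo,maxRadius=hi)
        if c is not None: break
    u=c[0,0]/4; print(n,j,t,np.round((x-w+u[0],y-w+u[1]),1),u[2].round(1),onplane(C[n],(x-w+u[0],y-w+u[1]),72 if j=='L' else 68))
    crop=cv2.resize(im[y-w:y+w,x-w:x+w],(300,300),interpolation=cv2.INTER_CUBIC)
    cv2.circle(crop,(int(u[0]*3.75),int(u[1]*3.75)),int(u[2]*3.75),(0,0,255),1)
    globals().setdefault('T',[]).append(crop)
cv2.imwrite('pics/lids.png',np.vstack([np.hstack(T[:2]),np.hstack(T[2:])]))
E
```

```text
handle (array([491.2, -22.7, 174.5]), np.float64(0.5800821204461032))
carc (array([570.8, -48.3, 187. ]), np.float64(0.33751241846147445))
door free out (array([529.3, -50.7, 178.5]), np.float64(0.06442190467434833)) in (array([543.4, -52.2, 171.7]), np.float64(0.05493415416980901))
nl [571.2 -51.3 180. ]
nr [697.9 -39.5 180. ]
fr [675.5 198.9 180. ]
hl [548.  186.2 180. ]
dho [530.8 184.4 179. ]
dhi [543.8 186.4 179. ]
dfo [529.4 -50.6 179. ]
dfi [543.7 -49.4 179. ]
hand [491.3 -23.4 174. ]
hand b [490.9 -22.3 174. ]
front/back/near-side edges 95.57073614274785 95.3765153821681 5.314433799007879 door 89.65724908798894 89.97398781156575
c L 25 [334.2 243.8] 23.0 [ 518.4 -319.2   72. ]
c S 25 [307.2 106.8] 20.2 [ 488.3 -172.    68. ]
d L 25 [303.8 311.2] 22.2 [ 523.5 -323.7   72. ]
d S 25 [272.8 183.2] 18.4 [ 490.1 -170.8   68. ]
```

View pics/lids.png

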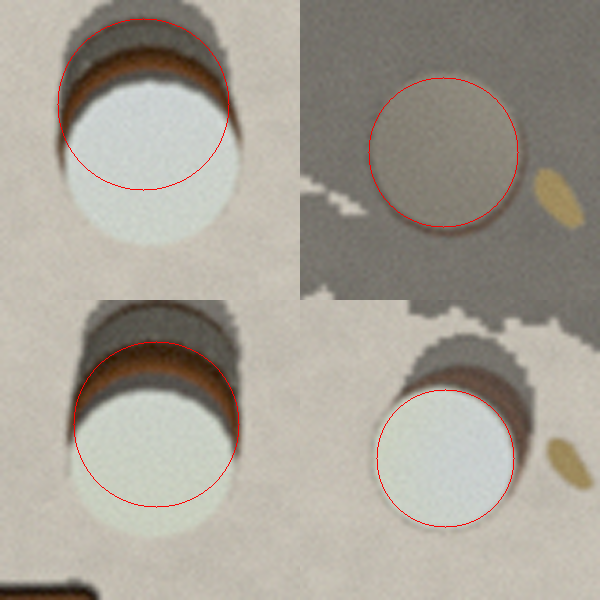

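Small jar fits in both views are good, giving (489,-171). The large-jar circles missed the lid. Its centre reads (336.5,259.2) in c and (303.3,321.5) in d. Next I'll compute that point and check reach along the door's arc.

```bash
cat >> h.py <<'E'
HINGE=np.array([546.3,188.5]); YAW=5.4
def door_axes(th):  # deg -> ex,ey of the door frame
    a=np.radians(YAW-th); return np.array([np.cos(a),np.sin(a)]),np.array([-np.sin(a),np.cos(a)])
def dpt(th,x,y): ex,ey=door_axes(th); return HINGE+x*ex+y*ey
def tool(th,tilt=0):  # closing along door y; wrist leaning over the panel (+x of door) by tilt deg
    R=down(YAW-th+90); return R@cv2.Rodrigues(np.array([0,np.radians(tilt),0]))[0]
E
python3 - <<'E'
from h import *
import pickle
np.set_printoptions(precision=1,suppress=True)
V=pickle.load(open('V.pkl','rb')); C={n:cam('wrist',V[n]) for n in V}
print('L',tri([(C['c'],(336.5,259.2)),(C['d'],(303.3,321.5))]),onplane(C['c'],(336.5,259.2),72),onplane(C['d'],(303.3,321.5),72))
print('S',tri([(C['c'],(307.2,106.8)),(C['d'],(272.8,183.2))]))
print('tilt sign: tool z at th=6',tool(6,20)[:,2], 'handle pred',dpt(5.6,-54,-212))
for th in (6,20,30,45,60,75,90):
    h=dpt(th,-54,-212); out=[]
    for t in (0,10,20,30):
        for s in (1,-1):
            R=tool(th,s*t); p=np.r_[h,150]+R[:,2]*HZ; out.append((s*t,solve_ik(p,R) is not None))
    print(th,h,out)
for th in (80,85,90,95):
    print(th,'b1',solve_ik(np.r_[dpt(th,42,-68),113],tool(th)),'b2',solve_ik(np.r_[dpt(th,42,-165),113],tool(th)))
E
```

```text
L (array([ 522.1, -339.5,   68. ]), np.float64(0.6431303978817572)) [ 521.3 -337.7   72. ] [ 522.9 -337.6   72. ]
S (array([ 488.5, -171.8,   58.7]), np.float64(0.5767149028481336))
tilt sign: tool z at th=6 [-0.3  0.  -0.9] handle pred [491.6 -23.3]
6 [490.1 -22.9] [(0, True), (0, True), (10, True), (-10, True), (20, True), (-20, True), (30, True), (-30, True)]
20 [440.6  -3. ] [(0, True), (0, True), (10, True), (-10, True), (20, True), (-20, True), (30, True), (-30, False)]
30 [408.9  18.2] [(0, True), (0, True), (10, True), (-10, True), (20, True), (-20, True), (30, True), (-30, False)]
45 [369.6  59.6] [(0, True), (0, True), (10, True), (-10, True), (20, True), (-20, True), (30, True), (-30, False)]
60 [342.2 109.7] [(0, True), (0, True), (10, True), (-10, True), (20, True), (-20, True), (30, True), (-30, True)]
75 [328.8 165.2] [(0, True), (0, True), (10, True), (-10, True), (20, True), (-20, True), (30, True), (-30, True)]
90 [330.2 222.3] [(0, True), (0, True), (10, True), (-10, True), (20, True), (-20, True), (30, True), (-30, True)]
80 b1 [ -5.9  27.1 -16.9 112.4  11.4  42.  -14.1] b2 [ -3.9  20.4 -18.8 125.7  11.2  35.4 -15.4]
85 b1 [ -6.9  26.8 -16.3 112.9  11.   41.7 -19.4] b2 [ -6.   20.2 -18.7 126.1  11.1  35.2 -22.3]
90 b1 [ -8.   26.6 -15.8 113.3  10.6  41.5 -24.8] b2 [ -8.2  20.1 -18.6 126.3  11.   35.1 -29.4]
95 b1 [ -9.1  26.4 -15.2 113.6  10.2  41.2 -30.1] b2 [-10.3  20.1 -18.6 126.2  11.   35.2 -36.4]
```

```bash
cat > open.py <<'E'
from h import *
np.set_printoptions(precision=1,suppress=True)
T0=5.6; R=tool(T0); h=np.array([491.1,-22.9])
gripper_to(0.6)
reach(np.r_[h,230],R); line_to(np.r_[h,150-HZ],R)
s=observe(); print('at handle',s['tool_pos'],s['wrist_force'])
gripper_to(0.0); s=observe(); print('gripped',s['time_s'],s['grip_width'],s['finger_force'],s['tool_pos'],s['wrist_force'])
if s['grip_width']<0.06: raise SystemExit('nothing in the fingers')
for th in np.linspace(T0,92,14)[1:]:
    line_to(np.r_[dpt(th,-54,-212),150-HZ],tool(th),velocity=120)
    s=observe(); print(round(th,1),s['tool_pos'],s['wrist_force'],round(s['ft_torque'][2],2))
    if np.linalg.norm(s['wrist_force'])>35: print('stop'); break
print(s['time_s'],s['grip_width'],s['finger_force'])
cv2.imwrite('pics/open.png',snapshot('scene'))
E
python3 open.py
```

```text
at handle [491.7 -22.9 131.9] [-0.5  0.6  0.4]
gripped 5.775 0.12354029467142366 58.42481195926666 [491.2 -25.1 132.2] [-0.5 -5.7  6.4]
12.2 [466.6 -17.  132.1] [-2.3 -5.   7.1] -0.0
18.9 [443.4  -6.2 132.1] [-3.2 -5.8  8.1] 0.01
25.5 [421.6   7.2 132.1] [-3.8 -3.9  8.4] 0.01
32.2 [401.6  23.  132.1] [-3.7 -4.8  9.4] -0.02
38.8 [383.5  41.1 132.1] [-3.7 -2.7  9.2] -0.08
45.5 [367.8  61.1 132.1] [-4.2 -1.3 10.3] -0.08
52.1 [354.4  82.7 132.1] [-3.  -1.   9.6] -0.06
58.8 [343.6 105.9 132.1] [-2.8 -1.9 10.3] -0.05
65.4 [335.7 129.9 132.1] [-2.4  0.1 10. ] -0.04
72.1 [330.6 154.7 132.1] [-1.7  0.3  9.9] -0.09
78.7 [328.4 179.9 132.1] [-1.6  0.6 12. ] -0.1
85.4 [329.1 205.2 132.1] [ 0.2  0.3 11.5] -0.1
92.0 [332.7 230.1 132.1] [ 0.8 -0.2 11. ] -0.08
10.4333 0.12322231982943832 59.6713525056839
```

```bash
python3 - <<'E'
from h import *
import pickle
from scipy.optimize import least_squares
np.set_printoptions(precision=2,suppress=True)
P=np.array([[466.6,-17],[443.4,-6.2],[421.6,7.2],[401.6,23],[383.5,41.1],[367.8,61.1],[354.4,82.7],[343.6,105.9],[335.7,129.9],[330.6,154.7],[328.4,179.9],[329.1,205.2],[332.7,230.1]])
print('hinge fit',least_squares(lambda c:np.hypot(*(P-c).T)-218.8,[546,188]).x, least_squares(lambda c:np.hypot(*(P-c[:2]).T)-c[2],[546,188,218]).x)
gripper_to(0.6); s=observe(); line_to(s['tool_pos']+np.array([0,0,110]),velocity=250)
V={}
for n,p in [('e',(430,110,330)),('f',(450,40,330))]:
    reach(p,down(3)); hold(.15); s=observe(); V[n]=s; cv2.imwrite(f'pics/w{n}.png',snapshot('wrist'));print(s['time_s'],s['tool_pos'])
pickle.dump(V,open('V2.pkl','wb'))
cv2.imwrite('pics/ef.png',np.vstack([cv2.imread(f'pics/w{n}.png')[0:330] for n in 'ef'])[:, 0:640][:600])
E
```

```text
hinge fit [547.08 186.44] [546.94 186.37 218.65]
12.4333 [428.88 111.34 328.89]
13.025 [449.67  41.49 329.85]
```

View pics/ef.png

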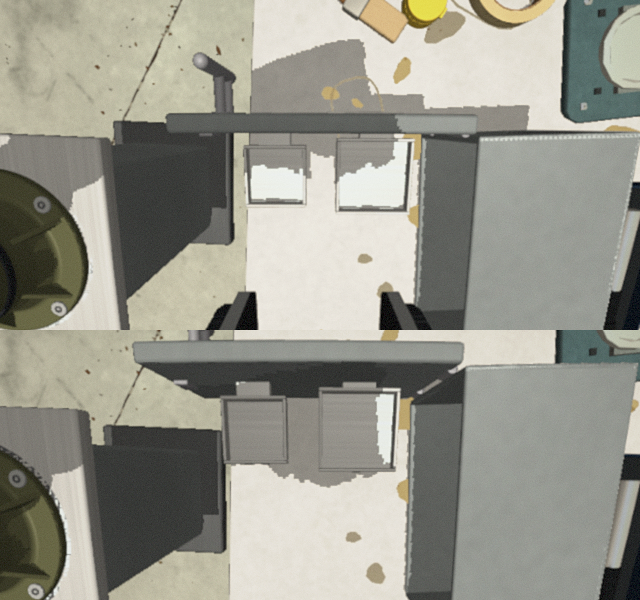

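The door is open, square to the cabinet. Rim corners, in full pixels:

| View | Basket 2 | Basket 1 |
|---|---|---|
| e | (245,146) to (306,207) | (336,139) to (408,211) |
| f | (222,66) to (288,134) | (319,59) to (396,140) |

The circle fit of the swing puts the hinge at (547.0,186.4), with radius 218.65 against 218.8 nominal.

```bash
python3 - <<'E'
from h import *
import pickle
np.set_printoptions(precision=1,suppress=True)
V=pickle.load(open('V2.pkl','rb')); C={n:cam('wrist',V[n]) for n in V}
H=np.array([547.0,186.4]); a=np.radians(-87.2); ex=np.array([np.cos(a),np.sin(a)]); ey=np.array([-ex[1],ex[0]])
pts={'b2':{'e':[(245,146),(306,146),(306,207),(245,207)],'f':[(222,66),(287,66),(288,133.5),(223,134)]},
 'b1':{'e':[(336,140),(410,138),(407,211),(336,210)],'f':[(319,59),(396,58),(395,140),(319,139)]}}
for b,y in (('b2',-165),('b1',-68)):
    t=[tri([(C[n],pts[b][n][i]) for n in 'ef']) for i in range(4)]
    print(b,'corners z',[x[0][2].round(1) for x in t],'mean tri',np.mean([x[0] for x in t],0))
    for n in 'ef': 
        q=np.array([onplane(C[n],p,110)[:2] for p in pts[b][n]]); print(n,q.mean(0),'sides',np.linalg.norm(q-np.roll(q,1,0),axis=1))
    print(' predicted',H+42*ex+y*ey)
# grow edges to check door direction: panel top outside edge in f
p,q=onplane(C['f'],(134,13),179),onplane(C['f'],(463,15),179); print('door dir',np.degrees(np.arctan2(*(q-p)[1::-1])),np.linalg.norm(q-p),p,q)
print('predicted outer edge ends',H-16*ex-240*ey,H-16*ex)
E
```

```text
b2 corners z [np.float64(110.0), np.float64(107.9), np.float64(107.5), np.float64(107.2)] mean tri [383.9 137.3 108.2]
e [384.  137.6] sides [59.2 58.  59.  60.7]
f [384.3 137.3] sides [59.7 58.8 59.  61.5]
 predicted [384.2 136.4]
b1 corners z [np.float64(108.7), np.float64(104.7), np.float64(97.3), np.float64(97.9)] mean tri [479.3 143.2 102.1]
e [477.7 144.4] sides [67.5 70.  70.5 70.9]
f [478.6 143.1] sides [69.9 69.2 71.8 72.1]
 predicted [481.1 141.1]
door dir 2.775776968073815 234.26905520619027 [308.4 188.5 179. ] [542.4 199.9 179. ]
predicted outer edge ends [306.5 190.7] [546.2 202.4]
```

The prediction (b1 at 481.1,141.1; b2 at 384.2,136.6) agrees with the rims to about 1 mm. Basket 1's right and front edges were misread white on white, since its sides came out 4 mm short. I'll centre each jar with a cross grip, then grip it along the door and place it.

```bash
cat > place.py <<'E'
from h import *
np.set_printoptions(precision=2,suppress=True)
def say(t): s=observe(); print(t,round(s['time_s'],1),s['tool_pos'],s['wrist_force'],round(s['grip_width'],3),round(s['finger_force'],1)); return s
def settle(p,R,v=60):  # line, then take out the remaining offset once
    line_to(p,R,velocity=v); hold(.2); e=p-observe()['tool_pos']
    if np.linalg.norm(e)<6: line_to(p+e,R,velocity=20); hold(.2)
def grasp(xy,gz,wide,want,ang=2.8):
    gripper_to(1.0)
    reach(np.r_[xy,160],down(ang+90)); line_to(np.r_[xy,gz],down(ang+90),velocity=120)
    gripper_to(want); say('cross grip'); gripper_to(wide)
    line_to(np.r_[xy,130],down(ang+90)); reach(np.r_[xy,130],down(ang)); settle(np.r_[xy,gz],down(ang))
    gripper_to(0.0); s=say('grip')
    return s
def place(xy,gz,floor,op,ang=2.8):
    R=down(ang); s=observe(); p=s['tool_pos']; w0=None
    line_to(np.r_[p[:2],225],R); line_to(np.r_[xy,225],R,velocity=220)
    settle(np.r_[xy,floor+gz+30],R); w0=observe()['wrist_force'][2]; say('above')
    settle(np.r_[xy,floor+gz+4],R,40); say('near')
    p=np.r_[xy,floor+gz+4]+(np.r_[xy,floor+gz+4]-observe()['tool_pos'])
    for k in range(9):
        p[2]-=1; line_to(p,R,velocity=20); hold(.1); f=observe()['wrist_force'][2]-w0
        if f>3: break
    say(f'touch k={k} f={f:.1f}')
    return R
E
python3 - <<'E'
from place import *
s=grasp((522.1,-337.8),21,1.0,0.0)
line_to(s['tool_pos']+np.array([0,0,60]),down(2.8),velocity=80); hold(.2); say('lifted')
cv2.imwrite('pics/L1.png',np.vstack([snapshot('wrist')]))
E
```

```text
cross grip 17.1 [ 522.56 -338.36   22.31] [-0.99  0.41  6.25] 0.68 63.9
grip 22.5 [ 522.11 -337.79   21.33] [-0.56  1.36  4.78] 0.68 64.5
lifted 23.6 [ 521.84 -337.62   80.75] [ 0.84 -0.27 -1.52] 0.682 64.4
```

```bash
python3 - <<'E'
from place import *
xy=(481.1,141.1)
R=place(xy,21.3,92,.8)
cv2.imwrite('pics/L2s.png',snapshot('scene')); im=snapshot('wrist'); cv2.imwrite('pics/L2.png',im)
E
```

```text
above 29.3 [481.   141.06 143.06] [-0.57 -0.02 -1.29] 0.682 64.4
near 30.7 [480.93 141.08 117.08] [-0.08  0.2  -2.03] 0.679 64.4
touch k=4 f=8.5 32.5 [481.36 141.15 113.28] [-1.47 -0.34  7.17] 0.678 65.3
```

View pics/L2.png

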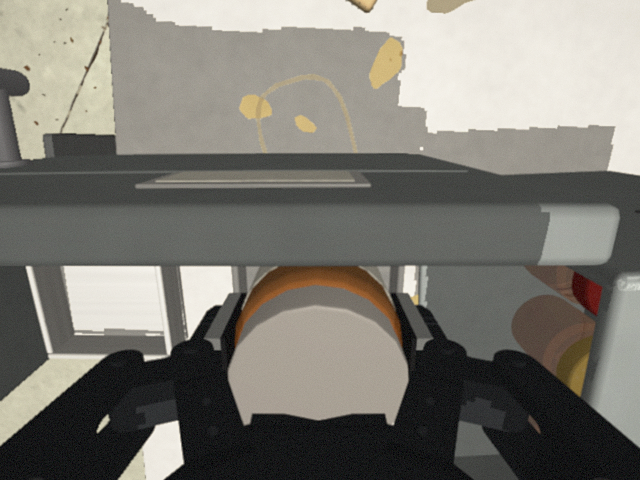

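The large jar is in the wide basket, square in the fingers, and touched the floor at exactly the expected height. Now I'll release it and fetch the small jar. The cross grip moved the large jar only 0.5 mm, so I'll skip it this time to save time.

```bash
python3 - <<'E'
from place import *
R=down(2.8)
gripper_to(.85); hold(.2); say('released')
p=observe()['tool_pos']; line_to(p+np.array([0,0,20]),R,velocity=80); line_to(np.r_[p[:2],230],R,velocity=250)
xy=np.array([489.2,-171.4])
reach(np.r_[xy,120],R); im=snapshot('scene'); cv2.imwrite('pics/S1.png',im)
settle(np.r_[xy,21],R,100); gripper_to(0.0); s=say('grip')
E
```

```text
released 33.1 [481.26 141.14 112.45] [-0.7   0.02 -0.5 ] 0.847 0.0
grip 37.5 [ 489.04 -171.36   20.94] [-0.42  1.42  5.71] 0.507 60.5
```

```bash
python3 -c "
import cv2
im=cv2.imread('pics/S1.png')[90:330,130:450];cv2.imwrite('pics/S1c.png',cv2.resize(im,(800,600),interpolation=cv2.INTER_CUBIC))"
```

```text
(no output)
```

View pics/S1c.png

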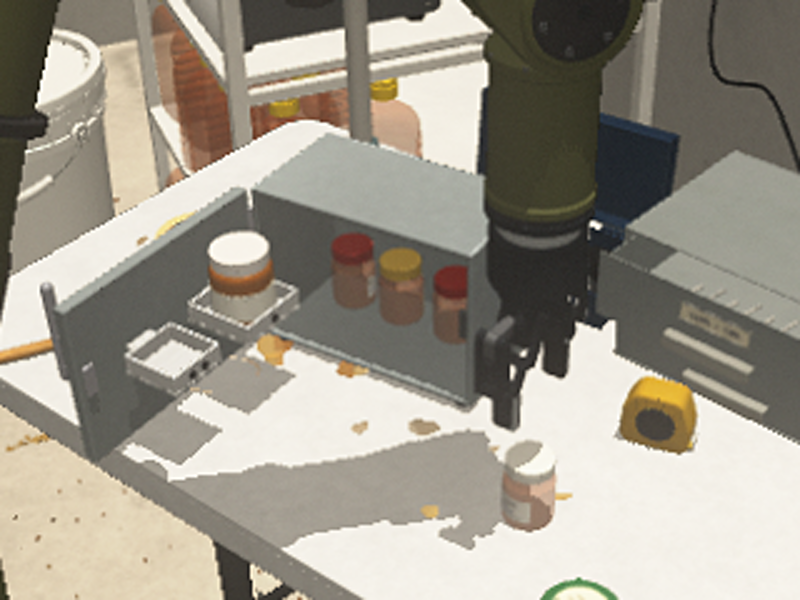

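The large jar stands upright in the wide basket at crop (240,270). The narrow basket at (172,355) is empty and the small jar is gripped. Next I'll place it.

```bash
python3 - <<'E'
from place import *
place((384.2,136.6),21,92,.72)
gripper_to(.72); hold(.3); say('released')
p=observe()['tool_pos']; line_to(p+np.array([0,0,20]),down(2.8),velocity=80); line_to(np.r_[p[:2],235],down(2.8),velocity=250)
cv2.imwrite('pics/S2.png',snapshot('scene')[90:330,130:450])
# ready above handle
h=np.array([332.7,230.1]); reach(np.r_[h,235],tool(92.6)); say('over handle')
im=cv2.resize(cv2.imread('pics/S2.png'),(800,600),interpolation=cv2.INTER_CUBIC); cv2.imwrite('pics/S2.png',im)
E
```

```text
above 42.8 [384.09 136.55 142.8 ] [ 1.55  0.18 -1.03] 0.498 60.9
near 44.2 [384.1  136.53 116.83] [ 0.48  0.02 -1.07] 0.502 60.9
touch k=4 f=12.1 46.0 [384.41 136.67 112.84] [-1.22 -1.86 11.09] 0.5 62.3
released 46.6 [384.28 136.65 112.12] [ 0.31 -0.4   0.23] 0.719 0.0
over handle 48.1 [331.77 230.23 233.84] [-0.44 -0.51  0.26] 0.72 0.0
```

View pics/S2.png

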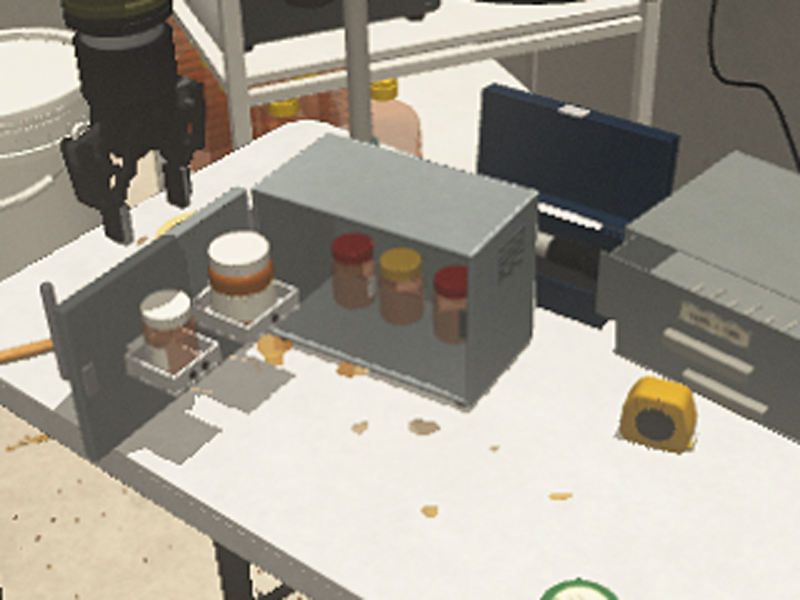

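Both jars stand upright in their baskets: small at (168,330), large at (240,270) in the crop. Now I'll swing the door shut by the handle.

```bash
sed -i 's/^HINGE=.*;/HINGE=np.array([547.0,186.4]);/' h.py && python3 - <<'E'
from place import *
T=92.6; Z=150-HZ
line_to(np.r_[dpt(T,-54,-212),Z],tool(T),velocity=120); gripper_to(0.0); s=say('grip')
if s['grip_width']<.06: raise SystemExit('missed')
for th in np.r_[np.linspace(T,4,13)[1:],2.5,1,0,-1,-2]:
    line_to(np.r_[dpt(th,-54,-212),Z],tool(th),velocity=110 if th>3 else 40)
    s=observe(); ex=door_axes(th)[0]; f=s['wrist_force'][:2]@ex; d=s['tool_pos'][:2]-HINGE
    print(round(th,1),round(YAW-np.degrees(np.arctan2(d[1],d[0]))-104.29,2),s['wrist_force'],round(f,1),round(s['time_s'],1))
    if th<3 and f<-12 or np.linalg.norm(s['wrist_force'])>40: print('contact'); break
E
```

```text
grip 49.7 [332.54 230.19 131.71] [-1.21  0.55  5.49] 0.123 58.4
85.2 -274.78 [-2.92 -0.9   7.62] 0.4 50.1
77.8 77.87 [-2.72 -0.59  9.23] -0.3 50.5
70.4 70.45 [-3.29 -1.08  9.96] -0.4 50.9
63.1 63.03 [-3.83 -2.22 11.26] -0.2 51.3
55.7 55.6 [-3.93 -3.02 11.78] -0.2 51.7
48.3 48.17 [-3.94 -4.12 11.  ] -0.1 52.1
40.9 40.73 [-3.09 -4.3  10.54] -0.0 52.5
33.5 33.29 [-2.51 -3.59  9.07] -0.5 52.9
26.2 25.86 [-2.17 -3.67  8.58] -0.7 53.3
18.8 18.53 [-0.93 -4.08  9.35] 0.0 53.8
11.4 11.19 [-0.59 -3.44  8.98] -0.2 54.2
4.0 3.82 [ 0.41 -3.95  8.41] 0.3 54.6
2.5 2.43 [ 0.78 -3.94  7.27] 0.6 54.9
1.0 0.93 [-0.35 -4.61  6.56] -0.7 55.1
0.0 0.02 [-0.49 -4.74  7.11] -0.9 55.4
-1.0 0.03 [-12.6   -2.23  19.12] -12.8 55.6
contact
```

The stop was felt at 0°. I'll relieve the push, release, back off and check.

```bash
python3 - <<'E'
from place import *
line_to(np.r_[dpt(-.3,-54,-212),150-HZ],tool(0),velocity=40); say('relieved')
gripper_to(.5); hold(.2); p=observe()['tool_pos']; line_to(p+np.array([0,0,70]),velocity=150)
reach((540,30,420),down(0)); hold(.3); s=say('off')
im=snapshot('wrist'); S=snapshot('scene')
cv2.imwrite('pics/end.png',np.vstack([cv2.resize(im[:300],(640,300)),S[150:450]]))
E
```

```text
relieved 55.9 [513.12 -29.82 131.71] [-4.45 -3.54 11.06] 0.119 59.3
off 58.9 [539.94  29.83 419.74] [-0.05  0.18  0.09] 0.499 0.0
```

View pics/end.png

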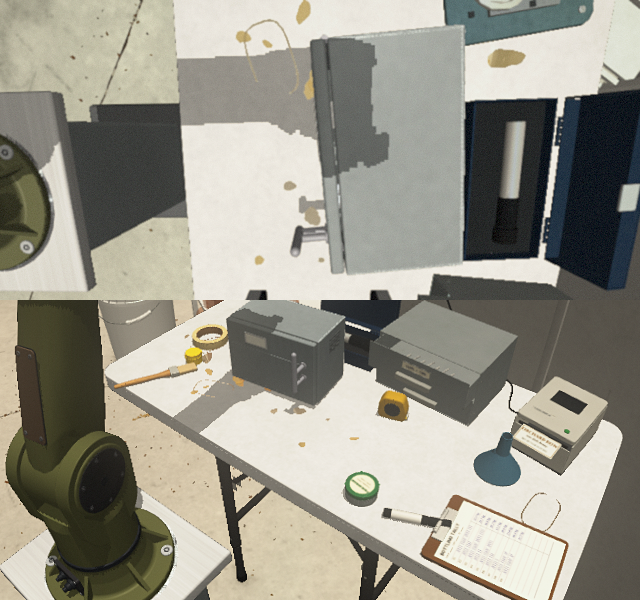

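The door is flush, its edge parallel to the carcass from (318,38) to (337,272). The tin at (362,488) and the measure at (393,405) in the montage are where they started.

```bash
python3 -c "
from workcell import *
print(sign_off())"
```

```text
the job is handed in; nothing more can be done
None
```

The job is handed in at about 59 s: both jars were seen upright in their baskets, the door was then swung gently against its shut stop, and the tin and tape measure look unmoved; the jars can't be seen behind the shut door, and no verdict came back.

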